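Lay up a stacked neck heel and weight it with the full tin

ROBOT

A 6-joint arm with a two-finger parallel gripper is mounted at the origin on the work surface. World frame = base frame: x ahead of the robot, y to its left, z up, the work surface at z = 0. Lengths are in mm, angles in degrees, forces in N, time in s.
With the tool pointing down it reaches from about 300 to 850 mm from the base axis. Payload 4.2 kg.
Tool frame: the origin (TCP) lies midway between the tips of the shut fingers; the grasp point (between the pads) lies 19 mm behind it; z points along the fingers, x is the direction in which the jaws open and shut, and the axes are right-handed (so a half turn about z gives the same grasp; the last joint's range is limited). The gripper opens to 91 mm and grips with 3 to 60 N. Pads are 32 mm wide; open, the fingers measure 118 mm over their backs; the gripper's body (76 mm by 178 mm) begins 60 mm behind the grasp point.
Start: joints at [65.546, 18.312, 89.639, -0, 72.044, -1.146], TCP at [227.516, 528.091, 213.976] pointing down, gripper open.
Joint ranges: [-177.97, 177.97], [-48.28, 115.42], [12.27, 149.76], [-77.06, 257.06], [2.81, 150.46], [-146.56, 146.56]. Speed limits (degrees/s): [147.25, 147.25, 180, 180, 180, 180].

INTERFACE

Orientations are given as [roll, pitch, yaw] about the fixed x, y, z axes, in that order (R = Rz(yaw) Ry(pitch) Rx(roll)).
In Python, from workcell import env gives the robot as it stands. The module is installed in compiled form; this text tells all that it offers.
- The arm moves only by the tool drive_tool, never from a script. Its argument "series" is a list of rows, each a list of 3 entries, a list of its own where there are three numbers: the closure, from 0 (fully open) to 1 (shut), then the shift along the tool's x, y, z in mm, then the turn, a rotation vector about the tool's x, y, z in rad. In form: [[gripper, [dx, dy, dz], [rx, ry, rz]], ...]. A call has exactly 5 rows; each row is the pose to reach, as a shift and turn from the pose commanded when the call began, along the tool's axes at that moment; what a row does not reach only later rows make up. A row lasts 1/10 s, in which the tool goes at most 50 mm and 8.59 degrees, less where a joint would pass 70% of its speed; a pose out of reach is approached as far as the arm can. A call with a gripper value outside its range is refused whole. The fingers move at their own pace and stop on an object; "squeeze" is the grip in N (left out, the last holds). Time passes only in rows, so rows that repeat a pose let the fingers close, or fill a call up. It gives the time, the measured TCP pose, the force and the opening at its end, in the units of the state.
- env.state(): the state, without advancing time (a new reading comes with each control period).
- env.grab_frame(name): name is "scene" or "top"; returns a dict with "image" (400x640x3 uint8, red, green, blue), "K" (3x3 intrinsics, pixels), "origin" and "orientation" of the camera in the world. Camera axes: x right, y down, z forward; pixel columns grow to the right and rows downward; lengths in mm; the calibration is good to about 2 mm. A picture is of the moment at which its call begins. There is no depth.
- env.job_done(): hands the job in, once; it reports no verdict.
The state is a dict: "time_s": time; "qpos": joint angles; "qvel": joint speeds; "effort": joint torques, N m; "ee_pos": TCP position; "ee_rot": TCP orientation; "force": force on the tool from outside, world axes, zero at the start; "torque": the same for the moment, N m; "gripper_width": finger opening in mm.
Only numpy, scipy, OpenCV 4.12 (cv2) and the standard library are available. Lean on these libraries where they do the work, as an engineer would, in place of code of your own. Each camera call takes 0.05 s, during which the arm holds its last target.

TASK

Lay up the stacked neck heel on the cork-faced pad: the longest dark-wood block at the bottom, the middle one on it and the shortest on top, all lying flat, centred over the pad and lined up lengthwise with it. The two sealed tins look alike, but one is full of screws and the other nearly empty: stand the full one upright on the middle of the top block as the weight, and stand the empty one upright on the floor of the shallow tray. Do not knock over the yellow tub or the white glue bottle, and let go of everything at the end.

Things in the scene. Friction and masses are not known exactly. Their poses are not given: they have to be found in the camera images.
- pad: fixed rectangular plywood pad with a cork top face, 150 mm long (its x axis) by 84 mm wide (its y axis), 12 mm high; it does not move when touched. The pile is built on it. Origin at the centre of its underside, on the bench; its flat top is 12 mm above the origin.
- tray: fixed shallow square grey tray, open at the top, 130 by 130 mm outside, walls 4 mm thick and 22 mm high, inner floor 122 by 122 mm, 4 mm above the bench. Origin at the centre of its underside, x and y axes along its sides.
- block_long: the longest of three loose dark-wood heel blocks, all 60 mm wide and 25 mm thick; this one is 130 mm long. It lies flat, its length along its own x axis, its width along y. Origin at the centre of its underside. About 110 g.
- block_mid: the middle of three loose dark-wood heel blocks, all 60 mm wide and 25 mm thick; this one is 105 mm long. It lies flat, its length along its own x axis, its width along y. Origin at the centre of its underside. About 90 g.
- block_short: the shortest of three loose dark-wood heel blocks, all 60 mm wide and 25 mm thick; this one is 80 mm long. It lies flat, its length along its own x axis, its width along y. Origin at the centre of its underside. About 68 g.
- tin_p: one of two sealed cylindrical gold-coloured tins that look exactly alike, 58 mm across and 62 mm tall, standing upright. One of the two is full of screws (about 500 to 700 g), the other nearly empty (about 60 to 120 g); only lifting tells which. Origin at the centre of its underside, z axis up.
- tin_q: one of two sealed cylindrical gold-coloured tins that look exactly alike, 58 mm across and 62 mm tall, standing upright. One of the two is full of screws (about 500 to 700 g), the other nearly empty (about 60 to 120 g); only lifting tells which. Origin at the centre of its underside, z axis up.
- tub: bystander: small loose yellow plastic tub holding a few dowels, 60 mm across the rim, 48 mm high, the dowels rising to about 60 mm. Origin at the centre of its underside, z axis up. Leave it standing.
- glue: bystander: loose white glue bottle with an orange cap, 38 mm across, 115 mm tall. Origin at the centre of its underside, z axis up. Leave it standing.
Mind the look-alikes: they are no part of the job. Leave any blue, green or red look-alike of the tin_q alone.

How it is judged (in metres and radians):
At the end, for the whole second after the job is handed in: Long, middle, short block flat on the pad in that order upwards, each within 12 mm of the pad's centre and 0.2 rad of its length; full tin upright on the short block within 15 mm of its centre; empty tin upright on the tray floor, within 36 mm of its centre along x and y; all at rest (horizontal distance between each of block_long, block_mid, block_short and pad below 0.012 m and angle between the x axis of each of block_long, block_mid, block_short and the x axis of pad, either way round below 0.2 rad and angle between each of block_long, block_mid, block_short's own z axis and vertical below 0.06 rad and height (world z) of block_long between 0.007 and 0.017 m and height (world z) of block_mid between 0.032 and 0.042 m and height (world z) of block_short between 0.057 and 0.067 m and ((horizontal distance between tin_p and block_short below 0.015 m and height (world z) of tin_p between 0.081 and 0.093 m and contact force between tin_p and block_short above 3 N and x of tin_q in the frame of tray between -0.036 and 0.036 m and y of tin_q in the frame of tray between -0.036 and 0.036 m and height (world z) of tin_q below 0.01 m) or (horizontal distance between tin_q and block_short below 0.015 m and height (world z) of tin_q between 0.081 and 0.093 m and contact force between tin_q and block_short above 3 N and x of tin_p in the frame of tray between -0.036 and 0.036 m and y of tin_p in the frame of tray between -0.036 and 0.036 m and height (world z) of tin_p below 0.01 m)) and angle between each of tin_p, tin_q's own z axis and vertical below 0.08 rad and linear speed of each of block_long, block_mid, block_short, tin_p, tin_q below 0.02 m/s); the robot touches nothing.
It fails at once if the yellow tub is knocked over (angle between tub's own z axis and vertical above 0.7 rad).
It fails at once if the glue bottle is knocked over (angle between glue's own z axis and vertical above 0.7 rad).
It also fails if it takes over 138 s, if anything falls off the work surface, if the arm or the gripper's body presses on something with over 40 N, if the wrist force passes 120 N, or if a joint passes its speed limit or range.

## Working session

There is one attempt and no reset: what is moved stays moved. The work goes in short steps, Python scripts to look and compute and a tool call to move; the robot and the scene stay as the last step left them, time stands still between calls to the robot, and variables do not carry over. Pictures are saved under pics/ and viewed, and the job is handed in when it is done.

Besides the shell and the picture viewer there is one more tool, called after "Call:" as a command line: name --argument value ..., lists and objects as JSON in quotes. drive_tool: Moves the arm, as the interface text tells. Its arguments: {"type":"object","properties":{"series":{"type":"array","items":{"type":"array"}},"squeeze":{"type":"number"}},"required":["series"]}

```bash
mkdir -p pics; python3 - <<'E'
from workcell import env
import cv2,numpy as np
print(env.state())
for n in("scene","top"):
    f=env.grab_frame(n); cv2.imwrite(f"pics/{n}0.png",f["image"][...,::-1])
    np.savez(f"{n}0.npz",**f); print(n,f["K"],f["origin"],f["orientation"])
E
```

```text
{'time_s': 0.0, 'qpos': array([ 6.55470681e+01,  1.83500450e+01,  8.97076373e+01, -1.56571469e-03,
        7.20445463e+01, -1.14660118e+00]), 'qvel': array([ 0.02431062, -0.06171394,  0.02435941,  0.02595451,  0.04555154,
       -0.0168999 ]), 'effort': array([ 4.55324707e-04, -4.12464416e+01, -2.31979984e+01,  7.26646115e-02,
        4.56305640e-02, -1.52197899e-04]), 'ee_pos': array([227.29400756, 527.59926251, 213.12795328]), 'ee_rot': array([-1.79999443e+02,  1.02237846e-01,  6.66941538e+01]), 'force': array([-0.04248609,  0.57411586,  0.53910785]), 'torque': array([-0.02105912,  0.02728632,  0.08221605]), 'gripper_width': 91.04367543935157}
scene [[503.12613803   0.         322.46065928]
 [  0.         503.12613803 203.42741885]
 [  0.           0.           1.        ]] [1623.66057303 -625.16327409  890.70322688] [-124.74891186   -0.39764396   59.06365994]
top [[362.44622072   0.         317.06175636]
 [  0.         362.44622072 202.51419403]
 [  0.           0.           1.        ]] [ 373.98548058    3.03736395 1012.20106527] [-1.67302224e+02 -1.10262699e-01 -8.68080270e+01]
```

View pics/scene0.png

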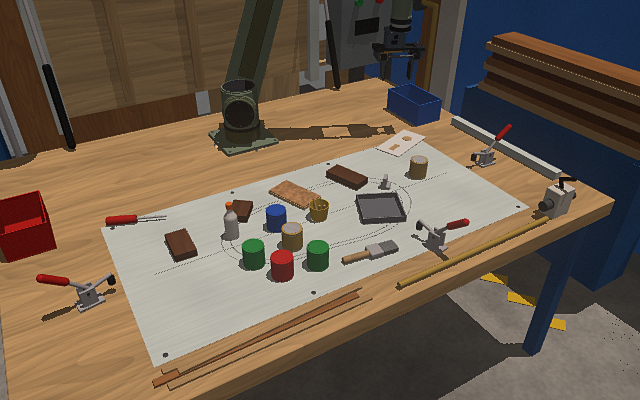

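View pics/top0.png

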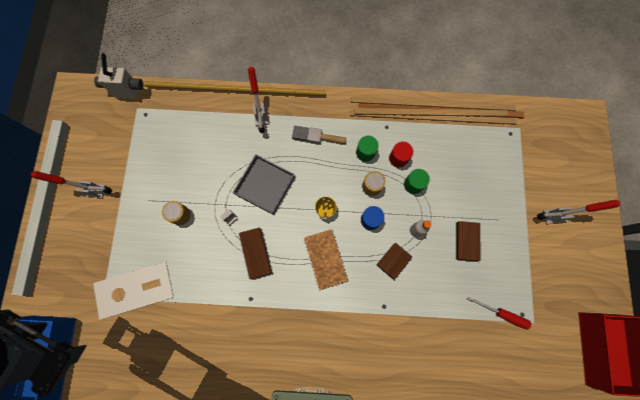

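The top view shows the pad at (326,260), tray (265,184), dark blocks (256,253), (469,241) and (394,261), gold tins (174,212) and (374,182), tub (326,207) and glue (422,228). The blue, green and red tins are look-alikes to leave alone. Next I'll measure and confirm in an enlarged crop.

```bash
cat > h.py <<'E'
import numpy as np,cv2
from scipy.spatial.transform import Rotation as R
def cam(f):
    return np.array(f["K"]),np.array(f["origin"],float),R.from_euler("xyz",f["orientation"],degrees=True).as_matrix()
def ray(f,uv,z):
    K,o,M=cam(f); uv=np.atleast_2d(np.asarray(uv,float))
    d=(M@np.linalg.inv(K)@np.c_[uv,np.ones(len(uv))].T).T
    return o[:2]+d[:,:2]*((z-o[2])/d[:,2])[:,None]
def proj(f,P):
    K,o,M=cam(f); p=(K@M.T@(np.atleast_2d(P)-o).T).T; return p[:,:2]/p[:,2:]
E
python3 - <<'E'
from h import *
f=dict(np.load("top0.npz")); im=f["image"]
hsv=cv2.cvtColor(im,cv2.COLOR_RGB2HSV)
for p in [(256,253),(469,241),(394,261),(326,260),(265,184),(174,212),(374,182),(174,205)]:
    print(p,hsv[p[1],p[0]],im[p[1],p[0]])
c=im[130:310,150:500,::-1]
cv2.imwrite("pics/crop0.png",cv2.resize(c,None,fx=2.28,fy=2.28,interpolation=cv2.INTER_CUBIC))
E
```

```text
(256, 253) [ 11 184  79] [79 43 22]
(469, 241) [ 11 174  79] [79 45 25]
(394, 261) [ 11 177  82] [82 46 25]
(326, 260) [ 14 150 173] [173 118  71]
(265, 184) [ 17  22 106] [106 102  97]
(174, 212) [ 14  36 171] [171 158 147]
(374, 182) [ 14  32 160] [160 149 140]
(174, 205) [ 13  35 170] [170 157 147]
```

View pics/crop0.png

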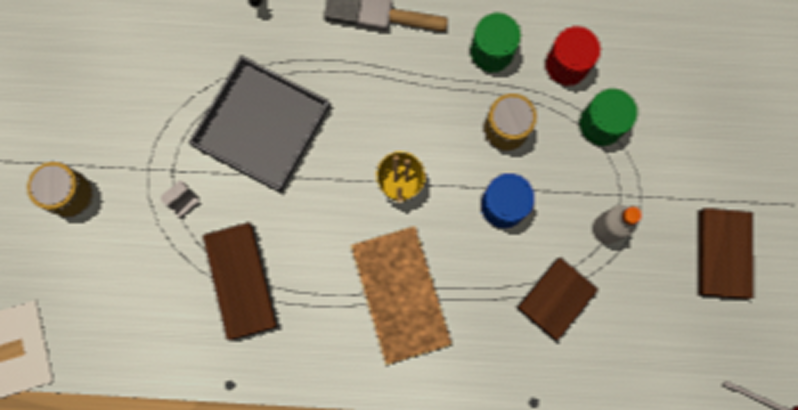

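The crop confirms it: two gold tins with grey lids at full-image (174,212) and (374,182), both fitting the description, and three dark-wood blocks. Now the poses.

```bash
cat >> h.py <<'E'
def rect(f,mask,seed,z):
    n,l,s,c=cv2.connectedComponentsWithStats(mask.astype(np.uint8),connectivity=4)
    k=l[seed[1],seed[0]]; 
    m=(l==k).astype(np.uint8)
    cs=max(cv2.findContours(m,cv2.RETR_EXTERNAL,cv2.CHAIN_APPROX_NONE)[0],key=cv2.contourArea)[:,0]
    w=ray(f,cs,z); r=cv2.minAreaRect(w.astype(np.float32))
    b=cv2.boxPoints(r); e=[b[1]-b[0],b[2]-b[1]]; e=max(e,key=np.linalg.norm)
    ys,xs=np.nonzero(m); cen=ray(f,np.c_[xs,ys],z).mean(0)
    return np.array(r[0]).round(1),cen.round(1),np.round(sorted(r[1]),1),round(float(np.degrees(np.arctan2(e[1],e[0]))%180),1)
E
python3 - <<'E'
from h import *
f=dict(np.load("top0.npz")); im=f["image"]
hsv=cv2.cvtColor(im,cv2.COLOR_RGB2HSV).astype(int)
H,S,V=hsv[...,0],hsv[...,1],hsv[...,2]
for n,p in dict(long=(256,253),mid=(469,241),short=(394,261)).items():
  for t in(40,58):
    print(n,t,rect(f,(S>120)&(V>t)&(V<115)&(H<18),p,25))
print("pad",rect(f,(S>90)&(V>125)&(H>8)&(H<22),(326,260),12))
print("tray",rect(f,(S<40)&(V<130),(265,184),22),rect(f,(S<40)&(V<130)&(V>85),(265,184),4))
for p in[(174,212),(374,182)]: print("tin",rect(f,(S<60)&(H<20)&(V<190)&(V>125),p,62))
for n,p,z in[("tub",(326,205),50),("glue",(427,224),115),("glueb",(421,229),90)]:print(n,ray(f,p,z))
E
```

```text
long 40 (array([447.6, 174.6]), array([446.6, 173.9]), array([ 57.8, 127.3]), 19.0)
long 58 (array([447.9, 175. ]), array([446.9, 174.4]), array([ 57.1, 126.6]), 19.0)
mid 40 (array([ 513. , -405.2]), array([ 512.6, -405.1]), array([ 57.7, 102.6]), 178.0)
mid 58 (array([ 513.4, -405.2]), array([ 512.6, -406. ]), array([ 57., 102.]), 177.6)
short 40 (array([ 447.6, -202.9]), array([ 447.3, -202.8]), array([57.9, 78.4]), 142.3)
short 58 (array([ 448.2, -203.3]), array([ 448. , -203.2]), array([57.9, 76.9]), 142.3)
pad (array([443.4, -17.7]), array([442.8, -17.8]), array([ 82.2, 148.2]), 19.9)
tray (array([642.4, 166. ]), array([641.4, 165.9]), array([131.9, 141.3]), 65.8) (array([646.9, 165.3]), array([643.4, 167.6]), array([118. , 128.5]), 154.8)
tin (array([544.4, 398.9]), array([543.9, 399.2]), array([40.9, 43.4]), 93.2)
tin (array([ 658.2, -139.8]), array([ 658.3, -139.9]), array([40.9, 42.9]), 1.5)
tub [[585.0045185  -11.37416649]]
glue [[ 536.28487    -265.51973615]]
glueb [[ 526.93065668 -257.47198376]]
```

```bash
cat > plan.py <<'E'
import sys
from h import *
from workcell import env
s=env.state(); x,y,z,yaw=map(float,sys.argv[1:5])
M=R.from_euler("xyz",s["ee_rot"],degrees=True); T=R.from_euler("xyz",[180,0,yaw],degrees=True)
print("t",round(s["time_s"],2),"pos",s["ee_pos"].round(1),"rot",s["ee_rot"].round(2),"F",s["force"].round(1),"w",round(s["gripper_width"],1),"q",s["qpos"].round(0))
d=M.inv().apply(np.array([x,y,z])-s["ee_pos"]); rv=(M.inv()*T).as_rotvec()
print("shift",d.round(1),"turn",rv.round(3),"rows",round(max(np.linalg.norm(d)/50,np.linalg.norm(rv)/.15),1))
E
python3 - <<'E'
from h import *
f=dict(np.load("top0.npz")); im=f["image"]; g=dict(np.load("scene0.npz"))
hsv=cv2.cvtColor(im,cv2.COLOR_RGB2HSV).astype(int); H,S,V=hsv[...,0],hsv[...,1],hsv[...,2]
m=(S>180)&(V>180)&(H>5)&(H<16); m[:200]=0;m[250:]=0;m[:,:400]=0;m[:,450:]=0
ys,xs=np.nonzero(m);print("cap",xs.mean(),ys.mean(),ray(f,(xs.mean(),ys.mean()),115))
for n,p in dict(blue=(373,214),g1=(418,180),g2=(368,146),red=(402,151)).items(): print(n,ray(f,p,62))
hs=cv2.cvtColor(g["image"],cv2.COLOR_RGB2HSV)
print("scene proj",proj(g,[[544,399,62],[658,-140,62],[446.6,174,25],[643,166,4],[442.8,-17.8,12]]).round(0))
E
python3 plan.py 543.9 399.2 200 66.7
```

```text
cap 427.3666666666667 223.63333333333333 [[ 537.26789921 -266.44788662]]
blue [[ 564.85529569 -137.68763197]]
g1 [[ 666.13848373 -258.19099743]]
g2 [[ 756.96361734 -119.57161793]]
red [[ 747.53796752 -214.25305782]]
scene proj [[418. 160.]
 [291. 228.]
 [345. 174.]
 [378. 209.]
 [293. 193.]]
t 0.1 pos [227.3 527.7 213.2] rot [-1.800e+02  9.000e-02  6.669e+01] F [-0.1  0.  -0.5] w 91.2 q [66. 18. 90.  0. 72. -1.]
shift [  7.3 341.6  13.2] turn [-0.     0.002 -0.   ] rows 6.8
```

The two views agree. Moving over tin_p first, to weigh it.

Call:
drive_tool --series '[[0,[1,50,2],[0,0,0]],[0,[2,100,4],[0,0,0]],[0,[3,150,6],[0,0,0]],[0,[4,200,8],[0,0,0]],[0,[5,245,9],[0,0,0]]]' --squeeze 30

```text
time_s: 0.6
ee_pos: [456.3, 434.3, 204.3]
ee_rot: [-180.0, 0.1, 66.7]
force: [-0.5, 0.3, -0.3]
gripper_width: 91.6
```

Call:
drive_tool --series '[[0,[1,40,2],[0,0,0]],[0,[2,75,4],[0,0,0]],[0,[2,97,4],[0,0,0]],[0,[2,97,4],[0,0,0]],[0,[2,97,4],[0,0,0]]]'

```text
time_s: 1.1
ee_pos: [543.7, 399.3, 200.6]
ee_rot: [-179.9, 0.0, 66.7]
force: [-0.7, -0.1, 0.0]
gripper_width: 91.1
```

```bash
python3 plan.py 543.9 399.2 22 66.7
```

```text
t 1.1 pos [543.7 399.3 200.6] rot [-1.7991e+02  4.0000e-02  6.6670e+01] F [-0.7 -0.1  0. ] w 91.1 q [ 35.  28.  76.   0.  76. -31.]
shift [1.000e-01 5.000e-01 1.786e+02] turn [-0.002  0.001 -0.001] rows 3.6
```

Call:
drive_tool --series '[[0,[0,0,40],[0,0,0]],[0,[0,0,80],[0,0,0]],[0,[0,0,120],[0,0,0]],[0,[0,0,155],[0,0,0]],[0,[0,0,178],[0,0,0]]]'

```text
time_s: 1.6
ee_pos: [541.2, 399.6, 20.5]
ee_rot: [-179.8, 0.2, 66.8]
force: [0.8, -1.0, 0.5]
gripper_width: 91.1
```

Call:
drive_tool --series '[[0.5,[0,0,0],[0,0,0]],[0.6,[0,0,0],[0,0,0]],[0.7,[0,0,0],[0,0,0]],[0.7,[0,0,0],[0,0,0]],[0.7,[0,0,0],[0,0,0]]]'

```text
time_s: 2.1
ee_pos: [544.9, 399.7, 24.8]
ee_rot: [179.9, -0.1, 66.7]
force: [-1.1, 0.3, 4.9]
gripper_width: 57.4
```

Call:
drive_tool --series '[[0.7,[0,0,0],[0,0,0]],[0.7,[0,0,-5],[0,0,0]],[0.7,[0,0,-20],[0,0,0]],[0.7,[0,0,-35],[0,0,0]],[0.7,[0,0,-40],[0,0,0]]]'

```text
time_s: 2.6
ee_pos: [545.5, 400.0, 65.5]
ee_rot: [179.9, -0.2, 66.7]
force: [0.4, 0.3, -5.1]
gripper_width: 57.5
```

Call:
drive_tool --series '[[0.7,[0,0,0],[0,0,0]],[0.7,[0,0,0],[0,0,0]],[0.7,[0,0,0],[0,0,0]],[0.7,[0,0,0],[0,0,0]],[0.7,[0,0,0],[0,0,0]]]'

```text
time_s: 3.1
ee_pos: [544.1, 399.0, 62.4]
ee_rot: [-180.0, 0.0, 66.7]
force: [-0.4, 0.2, -5.6]
gripper_width: 57.6
```

tin_p weighs about 5.6 N, so it is the full one. I'll put it back and start the stack.

Call:
drive_tool --series '[[0.7,[0,0,20],[0,0,0]],[0.7,[0,0,33],[0,0,0]],[0.7,[0,0,40],[0,0,0]],[0.7,[0,0,40],[0,0,0]],[0.7,[0,0,40],[0,0,0]]]'

```text
time_s: 3.6
ee_pos: [543.5, 398.6, 24.5]
ee_rot: [-179.9, 0.1, 66.7]
force: [-3.9, -2.9, 4.8]
gripper_width: 57.8
```

Call:
drive_tool --series '[[0,[0,0,0],[0,0,0]],[0,[0,0,0],[0,0,0]],[0,[0,0,0],[0,0,0]],[0,[0,0,0],[0,0,0]],[0,[0,0,0],[0,0,0]]]'

```text
time_s: 4.1
ee_pos: [544.5, 399.3, 22.9]
ee_rot: [180.0, -0.0, 66.7]
force: [0.5, 1.1, 0.3]
gripper_width: 90.6
```

Call:
drive_tool --series '[[0,[0,0,-30],[0,0,0]],[0,[0,0,-70],[0,0,0]],[0,[0,0,-110],[0,0,0]],[0,[0,0,-140],[0,0,0]],[0,[0,0,-150],[0,0,0]]]'

```text
time_s: 4.6
ee_pos: [545.9, 400.3, 177.1]
ee_rot: [179.8, -0.4, 66.7]
force: [0.3, 0.1, -0.0]
gripper_width: 90.9
```

```bash
python3 plan.py 446.8 174.2 100 109; python3 plan.py 446.8 174.2 9 109
```

```text
t 4.6 pos [545.9 400.3 177.1] rot [179.79  -0.36  66.7 ] F [ 0.3  0.1 -0. ] w 90.9 q [ 35.  29.  79.   0.  72. -31.]
shift [-247.3   -1.8   75.6] turn [ 0.006 -0.005 -0.738] rows 5.2
t 4.6 pos [545.9 400.3 177.1] rot [179.79  -0.36  66.7 ] F [ 0.3  0.1 -0. ] w 90.9 q [ 35.  29.  79.   0.  72. -31.]
shift [-247.9   -2.2  166.6] turn [ 0.006 -0.005 -0.738] rows 6.0
```

Call:
drive_tool --series '[[0,[-45,0,10],[0,0,-0.14]],[0,[-95,0,20],[0,0,-0.28]],[0,[-142,0,35],[0,0,-0.43]],[0,[-190,0,50],[0,0,-0.58]],[0,[-230,0,60],[0,0,-0.7]]]'

```text
time_s: 5.1
ee_pos: [450.6, 185.5, 110.8]
ee_rot: [-179.8, 0.0, 107.1]
force: [1.1, -0.3, -0.4]
gripper_width: 91.1
```

Call:
drive_tool --series '[[0,[-13,11,10],[0,0,-0.038]],[0,[-13,11,15],[0,0,-0.038]],[0,[-13,11,15],[0,0,-0.038]],[0,[-13,11,15],[0,0,-0.038]],[0,[-13,11,15],[0,0,-0.038]]]'

```text
time_s: 5.6
ee_pos: [467.8, 179.7, 98.1]
ee_rot: [180.0, -0.0, 109.0]
force: [0.4, 0.4, -0.6]
gripper_width: 91.3
```

```bash
python3 plan.py 446.8 174.2 9 109
```

```text
t 5.6 pos [467.8 179.7  98.1] rot [ 1.7997e+02 -1.0000e-02  1.0902e+02] F [ 0.4  0.4 -0.6] w 91.3 q [ 20.  18. 109.   0.  53. -89.]
shift [  1.7 -21.7  89.1] turn [ 0. -0.  0.] rows 1.8
```

Call:
drive_tool --series '[[0,[2,-15,0],[0,0,0]],[0,[2,-22,20],[0,0,0]],[0,[2,-22,50],[0,0,0]],[0,[2,-22,78],[0,0,0]],[0,[2,-22,89],[0,0,0]]]'

```text
time_s: 6.1
ee_pos: [444.8, 173.6, 7.3]
ee_rot: [-179.8, -0.0, 109.0]
force: [0.2, -0.3, -0.4]
gripper_width: 91.2
```

Call:
drive_tool --series '[[0,[0,0,0],[0,0,0]],[0.5,[0,0,0],[0,0,0]],[0.7,[0,0,0],[0,0,0]],[0.7,[0,0,0],[0,0,0]],[0.7,[0,0,0],[0,0,0]]]'

```text
time_s: 6.6
ee_pos: [446.7, 173.7, 9.7]
ee_rot: [179.9, -0.0, 109.0]
force: [-0.6, 0.7, 0.8]
gripper_width: 62.2
```

Call:
drive_tool --series '[[0.7,[0,0,0],[0,0,0]],[0.7,[0,0,-20],[0,0,0]],[0.7,[0,0,-50],[0,0,0]],[0.7,[0,0,-80],[0,0,0]],[0.7,[0,0,-80],[0,0,0]]]'

```text
time_s: 7.1
ee_pos: [448.8, 174.3, 92.4]
ee_rot: [179.5, -0.0, 109.0]
force: [0.9, 0.6, -1.2]
gripper_width: 59.9
```

```bash
python3 plan.py 442.9 -17.8 88 109.9
```

```text
t 7.1 pos [448.8 174.3  92.4] rot [179.53  -0.   108.98] F [ 0.9  0.6 -1.2] w 59.9 q [ 20.  17. 112.  -0.  51. -89.]
shift [-179.7  -68.1    3.8] turn [ 0.008 -0.    -0.016] rows 3.8
```

Call:
drive_tool --series '[[0.7,[-35,-13,0],[0,0,0]],[0.7,[-80,-29,0],[0,0,-0.005]],[0.7,[-125,-46,0],[0,0,-0.01]],[0.7,[-165,-60,0],[0,0,-0.016]],[0.7,[-180,-66,0],[0,0,-0.016]]]'

```text
time_s: 7.6
ee_pos: [441.2, -21.2, 88.0]
ee_rot: [-179.9, 0.0, 109.7]
force: [-0.1, 0.6, -1.0]
gripper_width: 60.1
```

Call:
drive_tool --series '[[0.7,[0,0,0],[0,0,0]],[0.7,[0,0,0],[0,0,0]],[0.7,[0,0,0],[0,0,0]],[0.7,[0,0,0],[0,0,0]],[0.7,[0,0,0],[0,0,0]]]'

```text
time_s: 8.1
ee_pos: [442.3, -17.4, 88.8]
ee_rot: [-180.0, -0.0, 110.0]
force: [0.1, -0.4, -1.2]
gripper_width: 59.9
```

```bash
python3 plan.py 442.9 -17.8 22 109.9; python3 - <<'E'
from workcell import env
import cv2
f=env.grab_frame("scene"); cv2.imwrite("pics/s1.png",cv2.resize(f["image"][100:300,180:480,::-1],None,fx=2.5,fy=2.5))
E
```

```text
t 8.1 pos [442.3 -17.4  88.8] rot [-1.8000e+02 -1.0000e-02  1.0998e+02] F [ 0.1 -0.4 -1.2] w 59.9 q [  -4.   14.  117.    0.   49. -114.]
shift [-0.6  0.4 66.8] turn [-0.    -0.     0.001] rows 1.3
```

View pics/s1.png

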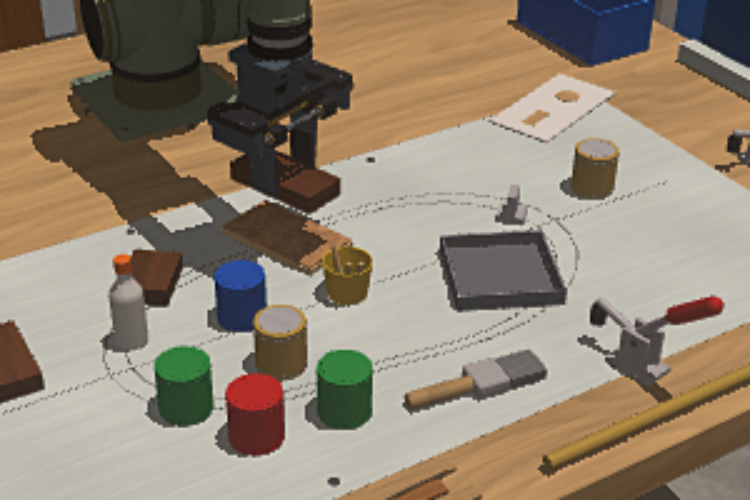

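The long block is held level, and the gripper body is wide along the jaw direction. Lowering onto the pad.

Call:
drive_tool --series '[[0.7,[0,0,20],[0,0,0]],[0.7,[0,0,45],[0,0,0]],[0.7,[0,0,60],[0,0,0]],[0.7,[0,0,66],[0,0,0]],[0.7,[0,0,67],[0,0,0]]]'

```text
time_s: 8.65
ee_pos: [442.3, -17.9, 21.7]
ee_rot: [-180.0, -0.0, 109.9]
force: [0.6, -0.9, -0.7]
gripper_width: 59.6
```

Call:
drive_tool --series '[[0.7,[0,0,0],[0,0,0]],[0,[0,0,0],[0,0,0]],[0,[0,0,0],[0,0,0]],[0,[0,0,0],[0,0,0]],[0,[0,0,0],[0,0,0]]]'

```text
time_s: 9.15
ee_pos: [442.5, -18.3, 22.2]
ee_rot: [180.0, 0.0, 109.9]
force: [0.7, -0.3, 0.7]
gripper_width: 89.2
```

Call:
drive_tool --series '[[0,[0,0,-25],[0,0,0]],[0,[0,0,-65],[0,0,0]],[0,[0,0,-105],[0,0,0]],[0,[0,0,-145],[0,0,0]],[0,[0,0,-178],[0,0,0]]]'

```text
time_s: 9.65
ee_pos: [442.5, -18.3, 202.4]
ee_rot: [179.9, 0.1, 109.9]
force: [0.5, -0.3, -0.5]
gripper_width: 91.5
```

```bash
python3 plan.py 512.7 -405.4 180 88
```

```text
t 9.65 pos [442.5 -18.3 202.4] rot [1.7987e+02 5.0000e-02 1.0989e+02] F [ 0.5 -0.3 -0.5] w 91.5 q [  -4.    7.  107.    0.   66. -114.]
shift [-387.9  -65.8   22.6] turn [0.002 0.    0.382] rows 7.9
```

Call:
drive_tool --series '[[0,[-45,-8,0],[0,0,0.05]],[0,[-93,-16,0],[0,0,0.1]],[0,[-142,-24,0],[0,0,0.15]],[0,[-190,-32,0],[0,0,0.2]],[0,[-238,-40,0],[0,0,0.25]]]'

```text
time_s: 10.15
ee_pos: [485.6, -257.6, 200.0]
ee_rot: [180.0, -0.0, 95.4]
force: [1.7, 0.7, -0.2]
gripper_width: 91.1
```

```bash
python3 plan.py 512.7 -405.4 180 88
```

```text
t 10.15 pos [ 485.6 -257.6  200. ] rot [ 1.7998e+02 -1.0000e-02  9.5440e+01] F [ 1.7  0.7 -0.2] w 91.1 q [ -29.   17.   94.    0.   69. -125.]
shift [-149.7   12.9   20. ] turn [ 0.   -0.    0.13] rows 3.0
```

Call:
drive_tool --series '[[0,[-45,4,5],[0,0,0.05]],[0,[-90,8,12],[0,0,0.1]],[0,[-130,11,20],[0,0,0.13]],[0,[-149,13,20],[0,0,0.13]],[0,[-149,13,20],[0,0,0.13]]]'

```text
time_s: 10.65
ee_pos: [512.9, -405.3, 178.6]
ee_rot: [-180.0, -0.0, 88.0]
force: [-0.2, -0.4, 0.6]
gripper_width: 90.9
```

```bash
python3 plan.py 512.7 -405.4 9 88
```

```text
t 10.65 pos [ 512.9 -405.3  178.6] rot [-179.96   -0.     87.96] F [-0.2 -0.4  0.6] w 90.9 q [ -39.   27.   82.   -0.   72. -127.]
shift [-2.000e-01 -1.000e-01  1.696e+02] turn [-0.001 -0.    -0.001] rows 3.4
```

Call:
drive_tool --series '[[0,[0,0,40],[0,0,0]],[0,[0,0,85],[0,0,0]],[0,[0,0,125],[0,0,0]],[0,[0,0,155],[0,0,0]],[0,[0,0,170],[0,0,0]]]'

```text
time_s: 11.15
ee_pos: [511.5, -400.2, 7.2]
ee_rot: [-179.8, -0.2, 88.2]
force: [-0.4, 0.1, 0.1]
gripper_width: 91.1
```

Call:
drive_tool --series '[[0,[0,0,0],[0,0,0]],[0.5,[0,0,0],[0,0,0]],[0.7,[0,0,0],[0,0,0]],[0.7,[0,0,0],[0,0,0]],[0.7,[0,0,0],[0,0,0]]]'

```text
time_s: 11.65
ee_pos: [513.8, -403.4, 11.3]
ee_rot: [179.9, 0.1, 88.1]
force: [-0.1, -0.9, 0.5]
gripper_width: 62.1
```

Call:
drive_tool --series '[[0.7,[0,0,0],[0,0,0]],[0.7,[0,0,-30],[0,0,0]],[0.7,[0,0,-75],[0,0,0]],[0.7,[0,0,-120],[0,0,0]],[0.7,[0,0,-160],[0,0,0]]]'

```text
time_s: 12.15
ee_pos: [513.0, -402.5, 172.0]
ee_rot: [180.0, 0.0, 88.1]
force: [0.8, -0.1, -0.6]
gripper_width: 59.9
```

Call:
drive_tool --series '[[0.7,[0,0,0],[0,0,0]],[0.7,[0,0,0],[0,0,0]],[0.7,[0,0,0],[0,0,0]],[0.7,[0,0,0],[0,0,0]],[0.7,[0,0,0],[0,0,0]]]'

```text
time_s: 12.65
ee_pos: [512.5, -402.2, 168.2]
ee_rot: [-179.9, -0.1, 88.1]
force: [-0.7, -1.2, -1.7]
gripper_width: 59.5
```

```bash
python3 plan.py 442.9 -17.8 169 109.9;  python3 - <<'E'
from workcell import env
from h import *
f=env.grab_frame("top"); cv2.imwrite("pics/t2.png",cv2.resize(f["image"][130:330,250:550,::-1],None,fx=2.5,fy=2.5))
hsv=cv2.cvtColor(f["image"],cv2.COLOR_RGB2HSV).astype(int); H,S,V=hsv[...,0],hsv[...,1],hsv[...,2]
p=proj(f,[[443,-18,37]])[0].astype(int)
print(p,rect(f,(S>120)&(V>50)&(V<115)&(H<18),p,37))
E
```

```text
t 12.65 pos [ 512.5 -402.2  168.2] rot [-1.7986e+02 -1.1000e-01  8.8120e+01] F [-0.7 -1.2 -1.7] w 59.5 q [ -39.   27.   83.    0.   71. -127.]
shift [ 3.819e+02 -8.220e+01  1.000e-01] turn [-0.002 -0.002 -0.38 ] rows 7.8
[325 258] (array([443.9, -20. ]), array([442.5, -19.9]), array([ 61.9, 132.5]), 20.2)
```

View pics/t2.png

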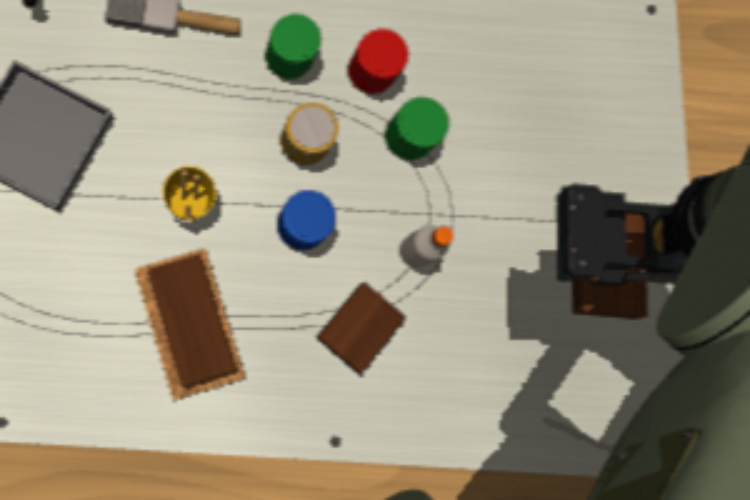

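The picture shows the long block on the pad with cork showing evenly on all sides at crop (190,325), and the mid block in the gripper at the right.

Call:
drive_tool --series '[[0.7,[40,-9,0],[0,0,-0.04]],[0.7,[86,-18,0],[0,0,-0.09]],[0.7,[133,-28,0],[0,0,-0.13]],[0.7,[180,-38,0],[0,0,-0.18]],[0.7,[227,-49,0],[0,0,-0.23]]]'

```text
time_s: 13.2
ee_pos: [470.9, -172.5, 169.6]
ee_rot: [-180.0, -0.0, 101.4]
force: [0.9, -0.2, -1.3]
gripper_width: 59.4
```

Call:
drive_tool --series '[[0.7,[45,1,0],[0,0,-0.05]],[0.7,[88,2,0],[0,0,-0.1]],[0.7,[125,2,0],[0,0,-0.15]],[0.7,[150,2,0],[0,0,-0.15]],[0.7,[155,2,0],[0,0,-0.15]]]'

```text
time_s: 13.7
ee_pos: [442.2, -19.7, 169.8]
ee_rot: [-180.0, -0.1, 110.1]
force: [0.4, -1.1, -2.5]
gripper_width: 59.6
```

Call:
drive_tool --series '[[0.7,[0,0,0],[0,0,0]],[0.7,[0,0,0],[0,0,0]],[0.7,[0,0,0],[0,0,0]],[0.7,[0,0,0],[0,0,0]],[0.7,[0,0,0],[0,0,0]]]'

```text
time_s: 14.2
ee_pos: [443.3, -22.5, 169.8]
ee_rot: [-180.0, -0.0, 109.8]
force: [0.4, -0.3, -1.2]
gripper_width: 59.8
```

```bash
python3 plan.py 442.9 -18.3 47.5 109.9
```

```text
t 14.2 pos [443.3 -22.5 169.8] rot [-179.99   -0.    109.83] F [ 0.4 -0.3 -1.2] w 59.8 q [  -4.    9.  110.   -0.   62. -114.]
shift [  4.    1.  122.3] turn [-0.    -0.    -0.001] rows 2.4
```

Call:
drive_tool --series '[[0.7,[4,1,30],[0,0,0]],[0.7,[4,1,70],[0,0,0]],[0.7,[4,1,100],[0,0,0]],[0.7,[4,1,115],[0,0,0]],[0.7,[4,1,117],[0,0,0]]]'

```text
time_s: 14.7
ee_pos: [441.3, -17.9, 51.1]
ee_rot: [-179.8, -0.1, 109.9]
force: [-0.2, -0.1, 0.2]
gripper_width: 59.7
```

Call:
drive_tool --series '[[0.7,[0,0,0],[0,0,0]],[0.7,[0,0,3],[0,0,0]],[0.7,[0,0,5],[0,0,0]],[0.7,[0,0,5.5],[0,0,0]],[0.7,[0,0,5.5],[0,0,0]]]'

```text
time_s: 15.2
ee_pos: [443.2, -17.8, 48.2]
ee_rot: [179.9, 0.0, 109.9]
force: [-1.3, 0.5, 3.9]
gripper_width: 59.5
```

Contact felt at +3.9 N; release and go on to the short block.

Call:
drive_tool --series '[[0.7,[0,0,0],[0,0,0]],[0,[0,0,0],[0,0,0]],[0,[0,0,0],[0,0,0]],[0,[0,0,0],[0,0,0]],[0,[0,0,0],[0,0,0]]]'

```text
time_s: 15.7
ee_pos: [442.6, -17.7, 47.3]
ee_rot: [-180.0, -0.0, 109.9]
force: [0.2, -0.2, 0.2]
gripper_width: 89.0
```

Call:
drive_tool --series '[[0,[0,0,-25],[0,0,0]],[0,[0,0,-65],[0,0,0]],[0,[0,0,-105],[0,0,0]],[0,[0,0,-140],[0,0,0]],[0,[0,0,-152],[0,0,0]]]'

```text
time_s: 16.2
ee_pos: [444.6, -17.8, 203.1]
ee_rot: [179.6, 0.2, 109.9]
force: [0.1, 0.6, -0.4]
gripper_width: 91.2
```

```bash
python3 plan.py 447.5 -203 180 52.3
```

```text
t 16.2 pos [444.6 -17.8 203.1] rot [1.7964e+02 1.5000e-01 1.0990e+02] F [ 0.1  0.6 -0.4] w 91.2 q [  -4.    7.  107.    0.   66. -114.]
shift [-175.1  -60.4   23.2] turn [ 7.000e-03 -1.000e-03  1.005e+00] rows 6.7
```

Call:
drive_tool --series '[[0,[-25,-8,0],[0,0,0.14]],[0,[-55,-18,0],[0,0,0.28]],[0,[-85,-29,0],[0,0,0.42]],[0,[-115,-39,0],[0,0,0.56]],[0,[-145,-49,0],[0,0,0.7]]]'

```text
time_s: 16.7
ee_pos: [445.7, -171.9, 199.3]
ee_rot: [-180.0, -0.0, 69.5]
force: [0.4, -0.0, -0.7]
gripper_width: 91.5
```

```bash
python3 plan.py 447.5 -203 180 52.3
```

```text
t 16.7 pos [ 445.7 -171.9  199.3] rot [-1.7999e+02 -1.0000e-02  6.9460e+01] F [ 0.4 -0.  -0.7] w 91.5 q [-22.  10. 103.   0.  67. -92.]
shift [-28.5  12.6  19.3] turn [-0.    -0.     0.299] rows 2.0
```

Call:
drive_tool --series '[[0,[-14,6,6],[0,0,0.13]],[0,[-25,11,14],[0,0,0.25]],[0,[-28.5,12.5,20],[0,0,0.3]],[0,[-28.5,12.5,20],[0,0,0.3]],[0,[-28.5,12.5,20],[0,0,0.3]]]'

```text
time_s: 17.2
ee_pos: [447.8, -201.6, 179.3]
ee_rot: [-180.0, -0.0, 52.7]
force: [-0.4, -1.0, 0.6]
gripper_width: 91.3
```

```bash
python3 plan.py 447.5 -203 9 52.3; python3 - <<'E'
from workcell import env
from h import *
f=env.grab_frame("top")
hsv=cv2.cvtColor(f["image"],cv2.COLOR_RGB2HSV).astype(int); H,S,V=hsv[...,0],hsv[...,1],hsv[...,2]
cv2.imwrite("pics/t3.png",cv2.resize(f["image"][130:330,250:550,::-1],None,fx=2.5,fy=2.5))
E
```

```text
t 17.2 pos [ 447.8 -201.6  179.3] rot [-1.7996e+02 -1.0000e-02  5.2660e+01] F [-0.4 -1.   0.6] w 91.3 q [-26.  12. 103.   0.  64. -78.]
shift [ -1.3   0.7 170.3] turn [-0.001 -0.     0.006] rows 3.4
```

View pics/t3.png

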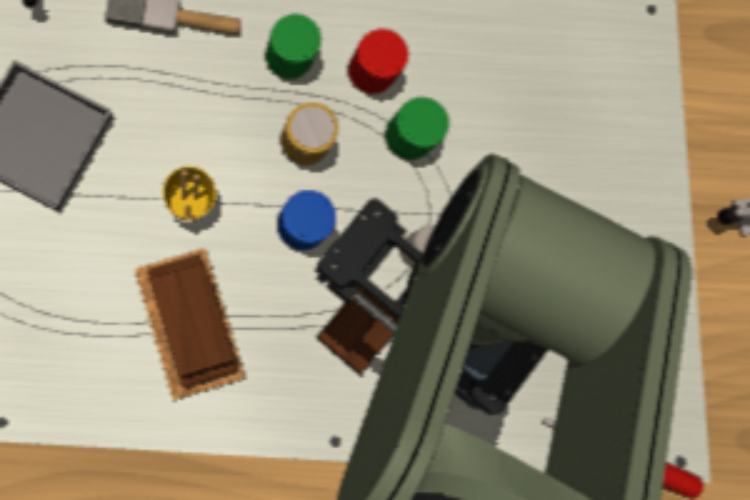

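The picture shows the mid block on the long block at crop (190,320), with the gripper over the short block. Descending.

Call:
drive_tool --series '[[0,[-1,0.5,40],[0,0,0.005]],[0,[-1,0.5,85],[0,0,0.005]],[0,[-1,0.5,125],[0,0,0.005]],[0,[-1,0.5,155],[0,0,0.005]],[0,[-1,0.5,170],[0,0,0.005]]]'

```text
time_s: 17.75
ee_pos: [446.5, -201.8, 7.3]
ee_rot: [-179.8, 0.0, 52.4]
force: [0.7, 0.6, 0.6]
gripper_width: 91.4
```

Call:
drive_tool --series '[[0,[0,0,0],[0,0,0]],[0.5,[0,0,0],[0,0,0]],[0.7,[0,0,0],[0,0,0]],[0.7,[0,0,0],[0,0,0]],[0.7,[0,0,0],[0,0,0]]]'

```text
time_s: 18.25
ee_pos: [448.2, -203.1, 10.3]
ee_rot: [179.9, -0.0, 52.3]
force: [-1.3, -0.6, 0.3]
gripper_width: 62.2
```

Call:
drive_tool --series '[[0.7,[0,0,0],[0,0,0]],[0.7,[0,0,-30],[0,0,0]],[0.7,[0,0,-75],[0,0,0]],[0.7,[0,0,-120],[0,0,0]],[0.7,[0,0,-160],[0,0,0]]]'

```text
time_s: 18.75
ee_pos: [447.6, -202.8, 171.6]
ee_rot: [179.9, -0.0, 52.3]
force: [0.5, -0.3, -0.9]
gripper_width: 60.0
```

Call:
drive_tool --series '[[0.7,[0,0,0],[0,0,0]],[0.7,[0,0,0],[0,0,0]],[0.7,[0,0,0],[0,0,0]],[0.7,[0,0,0],[0,0,0]],[0.7,[0,0,0],[0,0,0]]]'

```text
time_s: 19.25
ee_pos: [447.0, -202.6, 168.0]
ee_rot: [-179.8, 0.0, 52.3]
force: [0.1, 0.0, -0.3]
gripper_width: 59.5
```

```bash
python3 plan.py 442.9 -18.3 169 109.9
```

```text
t 19.25 pos [ 447.  -202.6  168. ] rot [-1.7983e+02  3.0000e-02  5.2310e+01] F [ 0.1  0.  -0.3] w 59.5 q [-26.  13. 104.   0.  63. -78.]
shift [ 143.3 -115.9   -0.7] turn [-3.000e-03 -1.000e-03 -1.005e+00] rows 6.7
```

Call:
drive_tool --series '[[0.7,[18,-15,0],[0,0,-0.12]],[0.7,[40,-32,0],[0,0,-0.26]],[0.7,[64,-51,0],[0,0,-0.4]],[0.7,[88,-71,0],[0,0,-0.54]],[0.7,[112,-90,0],[0,0,-0.68]]]'

```text
time_s: 19.75
ee_pos: [444.4, -58.0, 168.7]
ee_rot: [-179.9, -0.0, 91.6]
force: [0.5, 0.1, -0.5]
gripper_width: 59.6
```

```bash
python3 plan.py 442.9 -18.3 169 109.9
```

```text
t 19.75 pos [444.4 -58.  168.7] rot [-1.7991e+02 -3.0000e-02  9.1580e+01] F [ 0.5  0.1 -0.5] w 59.6 q [  -9.    9.  109.    0.   62. -101.]
shift [39.8 -0.4 -0.3] turn [-0.001 -0.001 -0.32 ] rows 2.1
```

Call:
drive_tool --series '[[0.7,[18,0,0],[0,0,-0.13]],[0.7,[32,0,0],[0,0,-0.26]],[0.7,[38,0,0],[0,0,-0.32]],[0.7,[38,0,0],[0,0,-0.32]],[0.7,[38,0,0],[0,0,-0.32]]]'

```text
time_s: 20.25
ee_pos: [443.9, -21.3, 169.0]
ee_rot: [-179.9, -0.0, 109.5]
force: [-0.4, 0.8, -0.4]
gripper_width: 59.3
```

Call:
drive_tool --series '[[0.7,[0,0,0],[0,0,0]],[0.7,[0,0,0],[0,0,0]],[0.7,[0,0,0],[0,0,0]],[0.7,[0,0,0],[0,0,0]],[0.7,[0,0,0],[0,0,0]]]'

```text
time_s: 20.75
ee_pos: [444.1, -21.4, 169.5]
ee_rot: [180.0, -0.0, 109.6]
force: [0.7, 0.3, -0.8]
gripper_width: 59.9
```

```bash
python3 plan.py 442.9 -18.3 77 109.9
```

```text
t 20.75 pos [444.1 -21.4 169.5] rot [179.99  -0.   109.58] F [ 0.7  0.3 -0.8] w 59.9 q [  -4.    9.  110.    0.   62. -114.]
shift [ 3.3 -0.1 92.5] turn [ 0.    -0.    -0.006] rows 1.9
```

Call:
drive_tool --series '[[0.7,[3,0,25],[0,0,-0.005]],[0.7,[3,0,55],[0,0,-0.005]],[0.7,[3,0,80],[0,0,-0.005]],[0.7,[3,0,90],[0,0,-0.005]],[0.7,[3,0,92],[0,0,-0.005]]]'

```text
time_s: 21.25
ee_pos: [442.5, -18.4, 76.6]
ee_rot: [-179.9, -0.1, 109.9]
force: [-0.7, -0.3, -0.8]
gripper_width: 59.8
```

Call:
drive_tool --series '[[0.7,[0,0,0],[0,0,0]],[0.7,[0,0,3],[0,0,0]],[0.7,[0,0,5],[0,0,0]],[0.7,[0,0,6],[0,0,0]],[0.7,[0,0,6],[0,0,0]]]'

```text
time_s: 21.75
ee_pos: [443.5, -18.4, 72.2]
ee_rot: [179.9, 0.0, 109.9]
force: [-0.5, -0.7, 4.8]
gripper_width: 59.8
```

Call:
drive_tool --series '[[0.7,[0,0,0],[0,0,0]],[0,[0,0,0],[0,0,0]],[0,[0,0,0],[0,0,0]],[0,[0,0,0],[0,0,0]],[0,[0,0,0],[0,0,0]]]'

```text
time_s: 22.25
ee_pos: [443.0, -18.4, 71.3]
ee_rot: [-180.0, -0.0, 109.9]
force: [-0.7, 0.0, -1.0]
gripper_width: 88.6
```

Call:
drive_tool --series '[[0,[0,0,-25],[0,0,0]],[0,[0,0,-65],[0,0,0]],[0,[0,0,-100],[0,0,0]],[0,[0,0,-122],[0,0,0]],[0,[0,0,-128],[0,0,0]]]'

```text
time_s: 22.75
ee_pos: [444.5, -18.5, 201.8]
ee_rot: [179.7, 0.1, 109.9]
force: [0.3, -0.2, 0.2]
gripper_width: 91.2
```

```bash
python3 plan.py 658.2 -139.9 200 90
```

```text
t 22.75 pos [444.5 -18.5 201.8] rot [1.7972e+02 1.2000e-01 1.0989e+02] F [ 0.3 -0.2  0.2] w 91.2 q [  -4.    7.  107.    0.   66. -114.]
shift [-186.8  159.6    3. ] turn [0.005 0.001 0.347] rows 4.9
```

Call:
drive_tool --series '[[0,[-30,25,0],[0,0,0.07]],[0,[-65,56,0],[0,0,0.14]],[0,[-100,86,0],[0,0,0.21]],[0,[-135,115,0],[0,0,0.28]],[0,[-170,145,0],[0,0,0.347]]]'

```text
time_s: 23.25
ee_pos: [638.0, -129.8, 197.4]
ee_rot: [-179.8, -0.0, 89.8]
force: [0.8, 0.8, 0.1]
gripper_width: 91.4
```

Call:
drive_tool --series '[[0,[-11,20,0],[0,0,0]],[0,[-11,20,0],[0,0,0]],[0,[-11,20,0],[0,0,0]],[0,[-11,20,0],[0,0,0]],[0,[-11,20,0],[0,0,0]]]'

```text
time_s: 23.75
ee_pos: [656.3, -139.2, 199.7]
ee_rot: [-180.0, -0.0, 90.1]
force: [0.8, 0.1, 0.8]
gripper_width: 91.2
```

```bash
python3 plan.py 658.2 -139.9 22 90; python3 - <<'E'
from workcell import env
from h import *
f=env.grab_frame("top")
cv2.imwrite("pics/t4.png",cv2.resize(f["image"][130:330,250:550,::-1],None,fx=2.5,fy=2.5))
hsv=cv2.cvtColor(f["image"],cv2.COLOR_RGB2HSV).astype(int); H,S,V=hsv[...,0],hsv[...,1],hsv[...,2]
p=proj(f,[[443,-18,87]])[0].astype(int)
for t in(50,62,70): print(p,rect(f,(S>120)&(V>t)&(V<115)&(H<18),p,87))
E
```

```text
t 23.75 pos [ 656.3 -139.2  199.7] rot [-1.7998e+02 -2.0000e-02  9.0050e+01] F [0.8 0.1 0.8] w 91.2 q [ -13.   28.   77.    0.   75. -103.]
shift [ -0.8   2.  177.7] turn [-0.    -0.     0.001] rows 3.6
[326 256] (array([439.8, -21.6]), array([443. , -18.2]), array([ 63. , 127.8]), 19.7)
[326 256] (array([439.8, -21.6]), array([443.9, -17.9]), array([ 63. , 127.8]), 19.7)
[326 256] (array([439.8, -21.6]), array([445. , -17.5]), array([ 63. , 127.8]), 19.7)
```

View pics/t4.png

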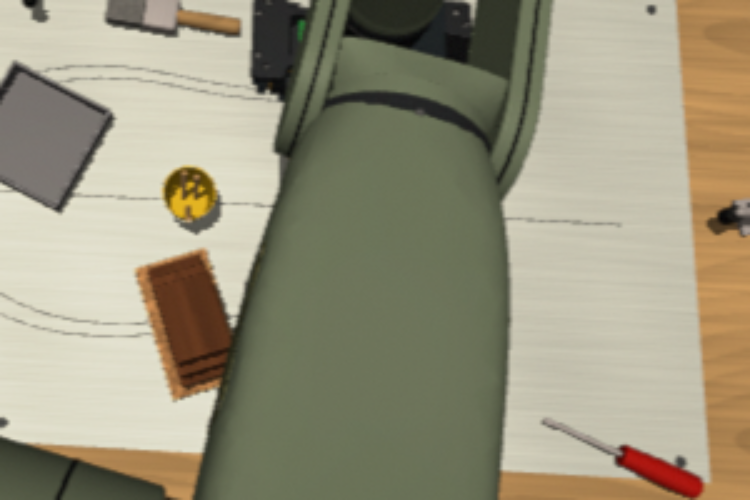

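The three blocks are stacked and stepped, crop (190,320), partly hidden by the arm. I'll take the stack accuracy later from a clear view. Now tin_q.

Call:
drive_tool --series '[[0,[-0.5,2,30],[0,0,0]],[0,[-0.5,2,75],[0,0,0]],[0,[-0.5,2,120],[0,0,0]],[0,[-0.5,2,160],[0,0,0]],[0,[-0.5,2,177],[0,0,0]]]'

```text
time_s: 24.3
ee_pos: [656.1, -139.3, 18.6]
ee_rot: [-179.6, -0.1, 90.0]
force: [-0.6, -0.3, 0.2]
gripper_width: 91.2
```

Call:
drive_tool --series '[[0,[0,0,0],[0,0,0]],[0.5,[0,0,0],[0,0,0]],[0.7,[0,0,0],[0,0,0]],[0.7,[0,0,0],[0,0,0]],[0.7,[0,0,0],[0,0,0]]]'

```text
time_s: 24.8
ee_pos: [660.0, -140.6, 23.9]
ee_rot: [179.9, 0.0, 90.0]
force: [0.9, 0.1, -0.7]
gripper_width: 61.8
```

Call:
drive_tool --series '[[0.7,[0,0,0],[0,0,0]],[0.7,[0,0,-25],[0,0,0]],[0.7,[0,0,-65],[0,0,0]],[0.7,[0,0,-100],[0,0,0]],[0.7,[0,0,-120],[0,0,0]]]'

```text
time_s: 25.3
ee_pos: [660.4, -140.7, 145.9]
ee_rot: [179.7, 0.1, 90.0]
force: [1.0, -0.6, -1.6]
gripper_width: 57.7
```

Call:
drive_tool --series '[[0.7,[0,0,0],[0,0,0]],[0.7,[0,0,0],[0,0,0]],[0.7,[0,0,0],[0,0,0]],[0.7,[0,0,0],[0,0,0]],[0.7,[0,0,0],[0,0,0]]]'

```text
time_s: 25.8
ee_pos: [658.7, -140.3, 141.0]
ee_rot: [-179.9, -0.0, 90.0]
force: [0.7, 0.7, 0.2]
gripper_width: 57.7
```

```bash
python3 plan.py 642.5 166.5 142 65.5
```

```text
t 25.8 pos [ 658.7 -140.3  141. ] rot [-1.7986e+02 -4.0000e-02  9.0010e+01] F [0.7 0.7 0.2] w 57.7 q [ -13.   30.   82.    0.   69. -103.]
shift [306.8 -16.2  -0.8] turn [-0.002 -0.     0.428] rows 6.1
```

tin_q is light (about 1 N), so it is the empty one and goes to the tray.

Call:
drive_tool --series '[[0.7,[38,-2,0],[0,0,0.06]],[0.7,[84,-4,0],[0,0,0.13]],[0.7,[132,-7,0],[0,0,0.2]],[0.7,[180,-9,0],[0,0,0.27]],[0.7,[228,-12,0],[0,0,0.34]]]'

```text
time_s: 26.3
ee_pos: [646.9, 89.3, 141.9]
ee_rot: [-180.0, 0.0, 70.3]
force: [0.3, 0.3, -1.0]
gripper_width: 57.3
```

```bash
python3 plan.py 642.5 166.5 142 65.5
```

```text
t 26.3 pos [646.9  89.3 141.9] rot [-1.7997e+02  1.0000e-02  7.0340e+01] F [ 0.3  0.3 -1. ] w 57.3 q [  7.  28.  85.   0.  67. -63.]
shift [ 71.3 -30.1  -0.1] turn [-0.     0.     0.085] rows 1.5
```

Call:
drive_tool --series '[[0.7,[35,-14,0],[0,0,0.085]],[0.7,[60,-26,0],[0,0,0.085]],[0.7,[70,-30,0],[0,0,0.085]],[0.7,[70,-30,0],[0,0,0.085]],[0.7,[70,-30,0],[0,0,0.085]]]'

```text
time_s: 26.8
ee_pos: [642.4, 162.4, 142.1]
ee_rot: [180.0, 0.1, 65.6]
force: [-0.3, -0.9, -0.4]
gripper_width: 57.4
```

Call:
drive_tool --series '[[0.7,[0,0,25],[0,0,0]],[0.7,[0,0,60],[0,0,0]],[0.7,[0,0,90],[0,0,0]],[0.7,[0,0,107],[0,0,0]],[0.7,[0,0,110],[0,0,0]]]'

```text
time_s: 27.3
ee_pos: [640.8, 161.1, 29.7]
ee_rot: [-179.8, 0.2, 65.5]
force: [-0.8, 0.1, -0.8]
gripper_width: 57.7
```

Call:
drive_tool --series '[[0.7,[0,0,0],[0,0,0]],[0.7,[0,0,2],[0,0,0]],[0.7,[0,0,4],[0,0,0]],[0.7,[0,0,5.5],[0,0,0]],[0.7,[0,0,5.5],[0,0,0]]]'

```text
time_s: 27.8
ee_pos: [642.7, 163.7, 27.5]
ee_rot: [179.9, -0.0, 65.7]
force: [0.7, 0.1, 0.7]
gripper_width: 57.6
```

Call:
drive_tool --series '[[0.7,[0,0,1],[0,0,0]],[0.7,[0,0,1],[0,0,0]],[0,[0,0,1],[0,0,0]],[0,[0,0,1],[0,0,0]],[0,[0,0,1],[0,0,0]]]'

```text
time_s: 28.3
ee_pos: [642.2, 163.6, 25.8]
ee_rot: [-180.0, -0.0, 65.7]
force: [-0.4, -1.0, 0.6]
gripper_width: 78.3
```

Call:
drive_tool --series '[[0,[0,0,0],[0,0,0]],[0,[0,0,-25],[0,0,0]],[0,[0,0,-70],[0,0,0]],[0,[0,0,-115],[0,0,0]],[0,[0,0,-155],[0,0,0]]]'

```text
time_s: 28.8
ee_pos: [642.4, 163.6, 183.0]
ee_rot: [180.0, -0.0, 65.7]
force: [0.9, -0.0, -0.0]
gripper_width: 90.9
```

```bash
python3 plan.py 543.9 399.2 180 66.7; python3 - <<'E'
from workcell import env
from h import *
f=env.grab_frame("top");np.savez("t5.npz",**f)
cv2.imwrite("pics/t5.png",cv2.resize(f["image"][130:330,130:450,::-1],None,fx=2.5,fy=2.5))
hsv=cv2.cvtColor(f["image"],cv2.COLOR_RGB2HSV).astype(int); H,S,V=hsv[...,0],hsv[...,1],hsv[...,2]
p=proj(f,[[543.9,399.2,62]])[0].astype(int)
print("tin",rect(f,(S<60)&(H<20)&(V<190)&(V>125),p,62))
E
```

```text
t 28.8 pos [642.4 163.6 183. ] rot [ 1.7996e+02 -4.0000e-02  6.5660e+01] F [ 0.9 -0.  -0. ] w 90.9 q [ 13.  27.  80.   0.  73. -52.]
shift [ 174.  -186.8    3. ] turn [ 0.001 -0.001 -0.018] rows 5.1
tin (array([661.8,  75.7]), array([534.6,  47.4]), array([1119.2, 1829.5]), 93.2)
```

View pics/t5.png

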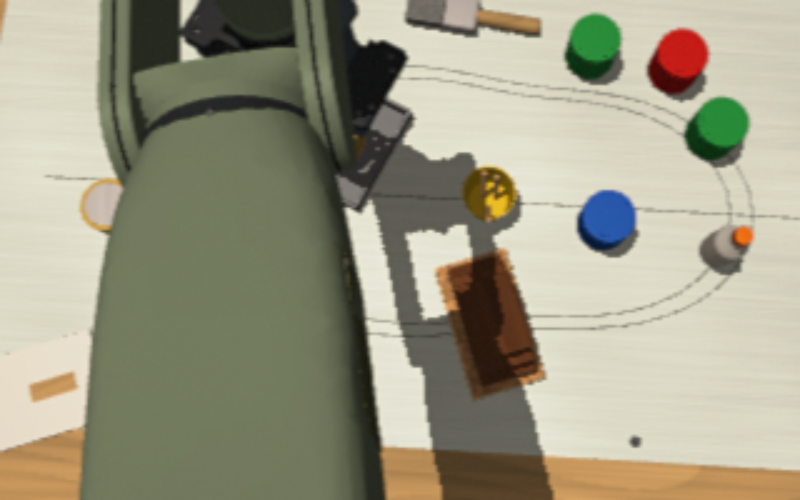

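The arm hides half of tin_p at crop (103,205) and shades the stack, but both stand as before. Going to tin_p.

Call:
drive_tool --series '[[0,[27,-29,0],[0,0,-0.018]],[0,[60,-64,0],[0,0,-0.018]],[0,[93,-100,0],[0,0,-0.018]],[0,[127,-136,0],[0,0,-0.018]],[0,[158,-170,0],[0,0,-0.018]]]'

```text
time_s: 29.35
ee_pos: [551.4, 379.4, 180.6]
ee_rot: [-180.0, -0.0, 66.7]
force: [1.0, -0.2, -0.2]
gripper_width: 90.8
```

Call:
drive_tool --series '[[0,[14,-14,0],[0,0,0]],[0,[14,-14,0],[0,0,0]],[0,[14,-14,0],[0,0,0]],[0,[14,-14,0],[0,0,0]],[0,[14,-14,0],[0,0,0]]]'

```text
time_s: 29.85
ee_pos: [546.0, 394.4, 181.0]
ee_rot: [180.0, 0.0, 66.6]
force: [0.0, -0.1, 0.5]
gripper_width: 91.5
```

```bash
python3 plan.py 543.9 399.2 22 66.7; python3 - <<'E'
from workcell import env
from h import *
f=env.grab_frame("top");np.savez("t6.npz",**f)
cv2.imwrite("pics/t6.png",cv2.resize(f["image"][130:330,130:450,::-1],None,fx=2.5,fy=2.5))
E
```

```text
t 29.85 pos [546.  394.4 181. ] rot [1.7998e+02 1.0000e-02 6.6580e+01] F [ 0.  -0.1  0.5] w 91.5 q [ 35.  28.  78.  -0.  73. -32.]
shift [  3.6  -3.9 159. ] turn [ 0.     0.    -0.002] rows 3.2
```

View pics/t6.png

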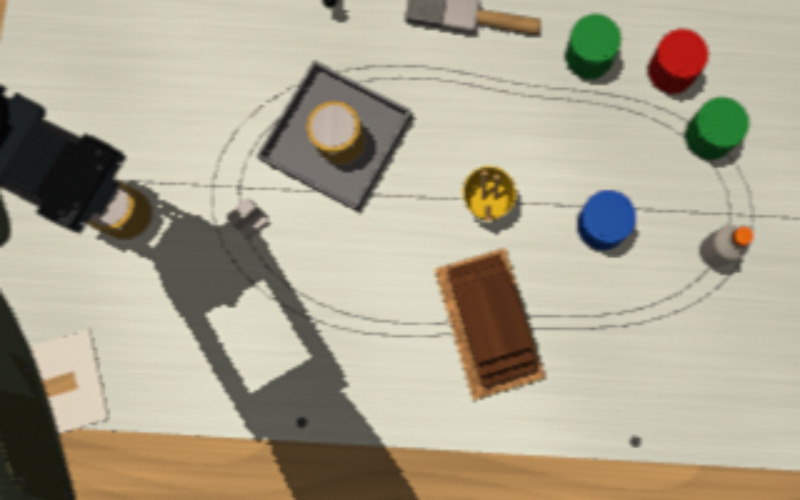

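The tray tin stands at crop (333,127), well inside the tray, and the stack is in clear view at (490,322). Enlarging it to check its alignment.

```bash
python3 - <<'E'
from h import *
f=dict(np.load("t6.npz"))
c=cv2.resize(f["image"][222:298,296:360,::-1],None,fx=7.8,fy=7.8,interpolation=cv2.INTER_CUBIC)
a=np.radians(19.9)
for z,L,col in((37,65,(0,255,0)),(62,52.5,(255,255,0)),(87,40,(0,255,255))):
    P=[[442.9+np.cos(a)*i*L-np.sin(a)*j*30,-17.8+np.sin(a)*i*L+np.cos(a)*j*30,z] for i,j in((1,1),(1,-1),(-1,-1),(-1,1))]
    p=((proj(f,P)-[296,222]+.5)*7.8).astype(np.int32); cv2.polylines(c,[p],True,col,1)
cv2.imwrite("pics/c6.png",c)
hsv=cv2.cvtColor(f["image"],cv2.COLOR_RGB2HSV).astype(int); H,S,V=hsv[...,0],hsv[...,1],hsv[...,2]
p=proj(f,[[640,164,66]])[0].astype(int); print("traytin",rect(f,(S<60)&(H<20)&(V<190)&(V>125),p,66))
E
```

```text
traytin (array([661.5,  63.1]), array([567.3,  26.2]), array([1114.9, 1846.6]), 93.2)
```

View pics/c6.png

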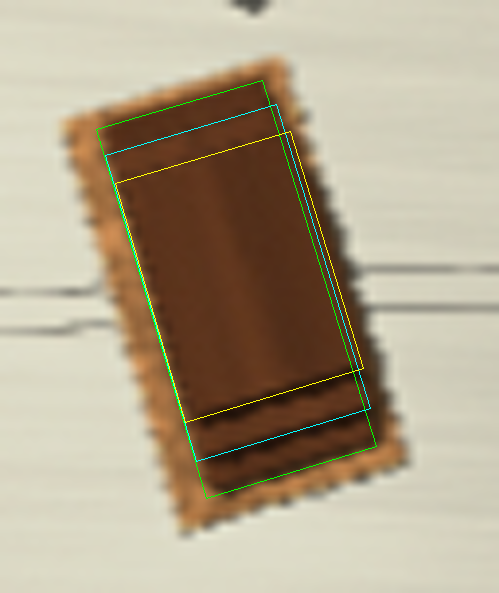

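The overlaid ideal outlines match the seen edges within about 3 mm, so the stack is good. Grasping tin_p.

Call:
drive_tool --series '[[0,[3,-4,20],[0,0,0]],[0,[3,-4,60],[0,0,0]],[0,[3,-4,100],[0,0,0]],[0,[3,-4,140],[0,0,0]],[0,[3,-4,158],[0,0,0]]]'

```text
time_s: 30.4
ee_pos: [541.2, 397.9, 19.0]
ee_rot: [-179.8, 0.3, 66.6]
force: [0.1, 0.5, 0.5]
gripper_width: 91.3
```

Call:
drive_tool --series '[[0,[0,0,0],[0,0,0]],[0.5,[0,0,0],[0,0,0]],[0.7,[0,0,0],[0,0,0]],[0.7,[0,0,0],[0,0,0]],[0.7,[0,0,0],[0,0,0]]]' --squeeze 40

```text
time_s: 30.9
ee_pos: [543.3, 400.7, 24.4]
ee_rot: [179.9, -0.1, 66.7]
force: [0.7, 0.3, -0.2]
gripper_width: 62.1
```

Call:
drive_tool --series '[[0.7,[0,0,0],[0,0,0]],[0.7,[0,0,-20],[0,0,0]],[0.7,[0,0,-60],[0,0,0]],[0.7,[0,0,-105],[0,0,0]],[0.7,[0,0,-145],[0,0,0]]]'

```text
time_s: 31.4
ee_pos: [542.2, 400.1, 168.6]
ee_rot: [-179.9, 0.1, 66.7]
force: [0.5, 2.0, -5.3]
gripper_width: 57.3
```

Call:
drive_tool --series '[[0.7,[0,0,-15],[0,0,0]],[0.7,[0,0,-15],[0,0,0]],[0.7,[0,0,-15],[0,0,0]],[0.7,[0,0,-15],[0,0,0]],[0.7,[0,0,-15],[0,0,0]]]'

```text
time_s: 31.9
ee_pos: [541.9, 399.7, 180.6]
ee_rot: [-179.9, 0.2, 66.7]
force: [0.6, -0.0, -6.3]
gripper_width: 57.3
```

```bash
python3 plan.py 442.5 -18.3 182 66.7
```

```text
t 31.9 pos [541.9 399.7 180.6] rot [-179.87    0.2    66.69] F [ 0.6 -0.  -6.3] w 57.3 q [ 35.  29.  78.   0.  74. -31.]
shift [-4.232e+02  7.410e+01 -1.000e-01] turn [-0.002  0.004 -0.   ] rows 8.6
```

Call:
drive_tool --series '[[0.7,[-30,5,0],[0,0,0]],[0.7,[-70,12,0],[0,0,0]],[0.7,[-115,20,0],[0,0,0]],[0.7,[-160,28,0],[0,0,0]],[0.7,[-205,36,0],[0,0,0]]]'

```text
time_s: 32.4
ee_pos: [493.6, 196.1, 182.0]
ee_rot: [-179.9, 0.1, 66.7]
force: [1.0, -0.5, -4.5]
gripper_width: 57.8
```

Call:
drive_tool --series '[[0.7,[-45,8,0],[0,0,0]],[0.7,[-90,16,0],[0,0,0]],[0.7,[-135,24,0],[0,0,0]],[0.7,[-175,31,0],[0,0,0]],[0.7,[-205,36,0],[0,0,0]]]'

```text
time_s: 32.9
ee_pos: [445.2, -6.8, 182.4]
ee_rot: [-179.9, 0.1, 66.6]
force: [0.2, -0.1, -5.4]
gripper_width: 57.4
```

Call:
drive_tool --series '[[0.7,[-10,2,0],[0,0,0]],[0.7,[-13,2,0],[0,0,0]],[0.7,[-13,2,0],[0,0,0]],[0.7,[-13,2,0],[0,0,0]],[0.7,[-13,2,0],[0,0,0]]]'

```text
time_s: 33.4
ee_pos: [443.6, -16.4, 182.8]
ee_rot: [-180.0, -0.0, 66.8]
force: [0.7, -0.4, -5.3]
gripper_width: 57.4
```

```bash
python3 plan.py 442.5 -18.3 112 66.7
```

```text
t 33.4 pos [443.6 -16.4 182.8] rot [-1.7999e+02 -2.0000e-02  6.6780e+01] F [ 0.7 -0.4 -5.3] w 57.4 q [ -4.   8. 108.   0.  64. -70.]
shift [-2.2 -0.3 70.8] turn [-0.    -0.     0.001] rows 1.4
```

Call:
drive_tool --series '[[0.7,[-2,0,15],[0,0,0]],[0.7,[-2,0,40],[0,0,0]],[0.7,[-2,0,58],[0,0,0]],[0.7,[-2,0,66],[0,0,0]],[0.7,[-2,0,68],[0,0,0]]]'

```text
time_s: 33.9
ee_pos: [442.3, -18.7, 114.3]
ee_rot: [-179.9, 0.0, 66.7]
force: [-1.1, 0.8, -4.9]
gripper_width: 57.5
```

Call:
drive_tool --series '[[0.7,[0,0,0],[0,0,0]],[0.7,[0,0,2],[0,0,0]],[0.7,[0,0,4],[0,0,0]],[0.7,[0,0,5],[0,0,0]],[0.7,[0,0,5],[0,0,0]]]'

```text
time_s: 34.4
ee_pos: [443.1, -19.3, 111.0]
ee_rot: [179.9, -0.0, 66.7]
force: [-1.3, 0.3, 4.3]
gripper_width: 57.6
```

Call:
drive_tool --series '[[0.7,[0,0,0],[0,0,0]],[0.7,[0,0,0],[0,0,0]],[0.7,[0,0,0],[0,0,0]],[0.7,[0,0,0],[0,0,0]],[0.7,[0,0,0],[0,0,0]]]'

```text
time_s: 34.9
ee_pos: [443.1, -19.3, 111.0]
ee_rot: [179.9, -0.0, 66.7]
force: [-2.4, 0.9, 5.7]
gripper_width: 57.4
```

Seated with its full weight borne by the block. Releasing and retreating.

Call:
drive_tool --series '[[0,[0,0,0],[0,0,0]],[0,[0,0,0],[0,0,0]],[0,[0,0,0],[0,0,0]],[0,[0,0,0],[0,0,0]],[0,[0,0,0],[0,0,0]]]'

```text
time_s: 35.4
ee_pos: [442.5, -19.3, 109.8]
ee_rot: [-180.0, -0.0, 66.7]
force: [-0.3, 1.6, 0.4]
gripper_width: 91.3
```

Call:
drive_tool --series '[[0,[0,0,-15],[0,0,0]],[0,[0,0,-45],[0,0,0]],[0,[0,0,-80],[0,0,0]],[0,[0,0,-110],[0,0,0]],[0,[0,0,-130],[0,0,0]]]'

```text
time_s: 35.9
ee_pos: [443.2, -19.3, 242.2]
ee_rot: [179.8, -0.1, 66.7]
force: [0.2, 0.0, -0.5]
gripper_width: 91.6
```

Call:
drive_tool --series '[[0,[40,0,0],[0,0,0]],[0,[85,0,0],[0,0,0]],[0,[130,0,0],[0,0,0]],[0,[175,0,0],[0,0,0]],[0,[220,0,0],[0,0,0]]]'

```text
time_s: 36.4
ee_pos: [530.0, 184.5, 239.9]
ee_rot: [180.0, 0.0, 66.7]
force: [0.3, -0.5, -0.3]
gripper_width: 91.2
```

Call:
drive_tool --series '[[0,[40,0,0],[0,0,0]],[0,[80,0,0],[0,0,0]],[0,[120,0,0],[0,0,0]],[0,[140,0,0],[0,0,0]],[0,[140,0,0],[0,0,0]]]'

```text
time_s: 36.9
ee_pos: [585.4, 313.9, 238.5]
ee_rot: [-179.9, 0.0, 66.8]
force: [0.7, -0.2, 0.5]
gripper_width: 91.1
```

```bash
python3 - <<'E'
from workcell import env
from h import *
s=env.state(); print(s["time_s"],s["ee_pos"],s["force"],s["gripper_width"])
f=env.grab_frame("top"); g=env.grab_frame("scene")
a=cv2.resize(f["image"][130:310,200:450,::-1],(800,576),interpolation=cv2.INTER_CUBIC); cv2.imwrite("pics/t7.png",a)
cv2.imwrite("pics/s7.png",cv2.resize(g["image"][110:290,210:460,::-1],(800,576),interpolation=cv2.INTER_CUBIC))
hsv=cv2.cvtColor(f["image"],cv2.COLOR_RGB2HSV).astype(int); H,S,V=hsv[...,0],hsv[...,1],hsv[...,2]
m=(S<60)&(H<20)&(V<190)&(V>125)
for P in([443,-18,149],[642,164,66]):
    p=proj(f,[P])[0].astype(int); print(p,rect(f,m,p,P[2]))
E
```

```text
36.9 [585.42537528 313.86438287 238.47886462] [ 0.71156572 -0.17790459  0.54709627] 91.10572360236631
[326 254] (array([635.4,  69.1]), array([524.1,  39. ]), array([1016.8, 1662. ]), 93.2)
[262 179] (array([660.6,  75.4]), array([538.5,  42.5]), array([1114.6, 1821.8]), 93.2)
```

View pics/t7.png

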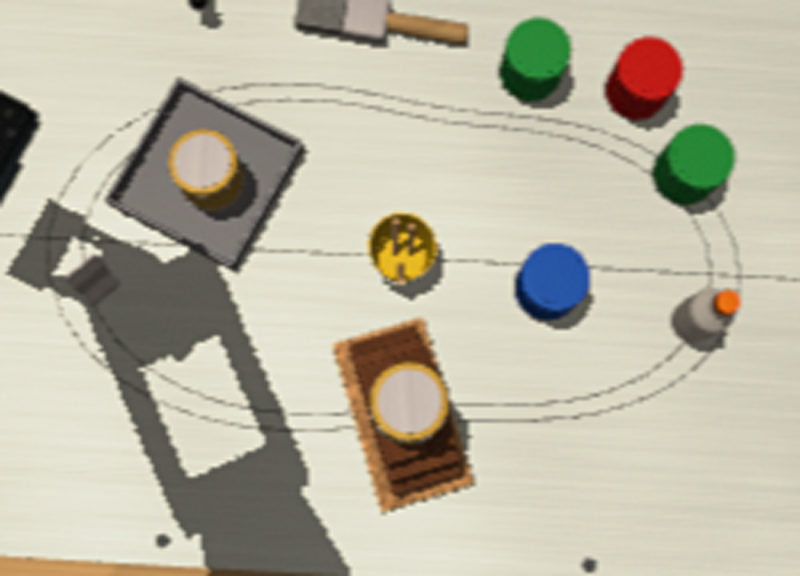

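View pics/s7.png

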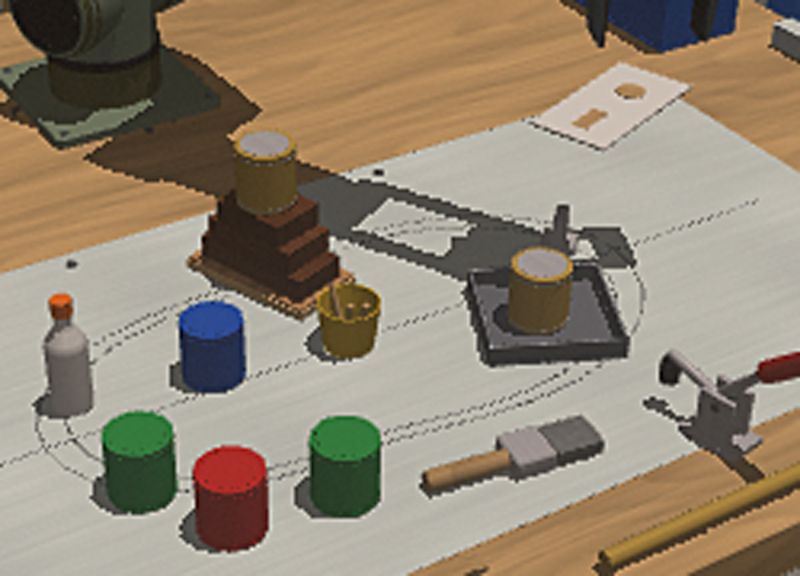

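Both views show the stack flat, with the full tin upright on top (top view crop (409,402)). The empty tin is in the tray at (203,162), and the tub and glue bottle are standing. Quick numbers before handing in.

```bash
python3 - <<'E'
from workcell import env
from h import *
f=env.grab_frame("top")
for c,z in(((409,402),149),((203,162),66)):
    print(ray(f,np.array(c)/3.2+[200,130]-.35,z))
# lid + gold rim centroid in window
hsv=cv2.cvtColor(f["image"],cv2.COLOR_RGB2HSV).astype(int); H,S,V=hsv[...,0],hsv[...,1],hsv[...,2]
m=(S<60)&(V>125); n=np.zeros(m.shape,bool)
yy,xx=np.mgrid[:400,:640]
for (u,v),z,r in(((327.8,255.6),149,11),((263.4,180.6),66,10)):
    k=m&((xx-u)**2+(yy-v)**2<r*r); print(k.sum(),ray(f,[xx[k].mean(),yy[k].mean()],z))
E
```

```text
[[442.00166875 -19.45791815]]
[[640.48333068 162.72256373]]
278 [[442.85212306 -19.47909922]]
204 [[641.76277966 163.63457521]]
```

The full tin is about 2 mm from the pad centre and the tray tin about 4 mm from the tray centre. Handing in.

```bash
python3 -c "
from workcell import env
print(env.job_done())"
```

```text
the job is handed in; nothing more can be done
None
```

The neck heel is laid up on the pad as asked, and I handed the job in at about 37 s of the 138 s allowed. The hand-in reports no verdict, so the results below are my own checks.

- **Tins:** lifting showed tin_p is the full one (about 5.6 N) and tin_q the empty one (about 1 N).
- **Stack:** the long, middle and short blocks lie flat on the pad in that order. Measured against ideal outlines in the camera image, they are within about 3 mm of where they should be.
- **Full tin:** tin_p stands upright on the short block, at about (442.9, -19.5), roughly 2 mm from the pad centre.
- **Empty tin:** tin_q stands upright on the tray floor, about 4 mm from the tray centre.
- **Bystanders and arm:** the tub and glue bottle are standing, the look-alike tins were not touched, and the gripper is open and clear of everything.

**Checks that failed or disagreed:** my automatic lid and block-outline detection gave unusable values in some later pictures, because the arm hid things or the mask merged with the background. I took the final tin positions from a windowed mask and hand-read pixels, which agreed within about 1.5 mm.

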